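# Fetch the staples from behind the glue

### The job

The blue carton of staples lies boxed in on the plywood stand by the green-capped glue bottle, the yellow and dark blue tin and the spool of red thread. First clear those three out of the way and stand them all upright on the grey side board; then lay the carton flat and centred in the white staple tray, lengthwise between its yellow lips; and only then put the three back, upright, each centred on the same cork disc of the stand that it came from. Never tip over the bottle, the tin or the spool.

Things in the scene. Friction and masses are not known exactly. Their poses are not given: they have to be found in the camera images.
- bottle_mid (a point): white glue bottle with a pointed green cap, standing upright: round body 44 mm in diameter up to 108 mm, narrow cap (20 mm) above, 137 mm tall in all, about 0.3 kg. The point is on its axis, half-way up, 68.5 mm above its foot. z axis up along the bottle. Stands at the start on one of the three cork discs of the stand (which one varies).
- tin_mid (a point): yellow and dark blue round tin, standing upright: body 58 mm in diameter up to 106 mm, dark cap (27 mm) above, 121 mm tall in all, about 0.42 kg. The point is on its axis, half-way up, 60.5 mm above its foot. z axis up. Stands at the start on one of the three cork discs (which one varies).
- spool_mid (a point): spool of red thread with white end discs, standing upright: 38 mm in diameter at the ends, 32 mm over the thread, 58 mm tall, 35 g. The point is on its axis, half-way up, 29 mm above its foot. z axis up. Stands at the start on one of the three cork discs (which one varies).
- carton_mid (a point): blue carton of staples lying flat, a solid box 55 mm (its x axis) by 110 mm (its y axis) by 34 mm high (z axis), about 0.25 kg. The point is its centre, 17 mm above its underside. At the start it lies on the middle of the plywood stand, its long side along the stand's x axis, 3 mm clear of the tin and little more of the others: neither of its long sides can be reached before they are cleared.
- stand: plywood stand, fixed: a board 156 mm (x) by 190 mm (y), 6 mm thick, origin at the centre of its underside. Three cork discs, 58 mm in diameter, their tops at z = 8 mm, are centred at (x, y) = (-45, -60), (+45, -60) and (0, +60) mm; between them is the carton's bed, on the bare board (z = 6 mm), with two dark wooden stops 44 mm wide, tops at z = 16 mm, at x = +-68 mm, y = 0.
- side_board: grey plastic side board, fixed, empty at the start: 160 mm by 160 mm, 6 mm thick, flat, with two dark strips along its x edges. Origin at the centre of its underside; the three things stand on its top (z = 6 mm) for the time being.
- staple_tray: white staple tray, fixed, empty at the start: a plate 160 mm (x) by 90 mm (y), 6 mm thick, with a yellow lip across each x end, 142 mm clear between the lips, their tops at z = 16 mm; its long sides are open. Origin at the centre of its underside. The carton goes on the plate (z = 6 mm), its 110 mm length along the tray's x axis.
Things that resemble listed ones, but are neither listed nor needed, are in the scene too. There is more than one size of the part that bears spool_mid; the job needs the larger.

How it is judged (in metres and radians):
On the way, in this order (a step that is already met when the one before it is completed fails the run):
1. the bottle, the tin and the spool all stand upright on the grey side board (x of bottle_mid in the frame of side_board between -0.075 and 0.075 m and y of bottle_mid in the frame of side_board between -0.075 and 0.075 m and z of bottle_mid in the frame of side_board below 0.0795 m and angle between each of bottle, tin, spool's own z axis and vertical below 0.15 rad and linear speed of each of bottle, tin, spool below 0.03 m/s and x of tin_mid in the frame of side_board between -0.075 and 0.075 m and y of tin_mid in the frame of side_board between -0.075 and 0.075 m and z of tin_mid in the frame of side_board below 0.0715 m and x of spool_mid in the frame of side_board between -0.075 and 0.075 m and y of spool_mid in the frame of side_board between -0.075 and 0.075 m and z of spool_mid in the frame of side_board below 0.04 m), for 0.2 s.
2. the carton lies in the staple tray while the three still stand on the side board (all of step 1 and x of carton_mid in the frame of staple_tray between -0.014 and 0.014 m and y of carton_mid in the frame of staple_tray between -0.014 and 0.014 m and z of carton_mid in the frame of staple_tray below 0.029 m and angle between carton's own z axis and vertical below 0.1 rad and angle between the y axis of carton and the x axis of staple_tray, either way round below 0.2 rad and linear speed of carton below 0.03 m/s), for 0.2 s.
At the end, for the whole second after the job is handed in: The carton lies flat in the staple tray, centred within 14 mm along and across and aligned within 0.2 rad; bottle, tin and spool stand upright (0.15 rad) on the stand, each within 15 mm of where it was at the start; all at rest (x of carton_mid in the frame of staple_tray between -0.014 and 0.014 m and y of carton_mid in the frame of staple_tray between -0.014 and 0.014 m and z of carton_mid in the frame of staple_tray below 0.029 m and angle between carton's own z axis and vertical below 0.1 rad and angle between the y axis of carton and the x axis of staple_tray, either way round below 0.2 rad and linear speed of each of carton, bottle, tin, spool below 0.03 m/s and distance of each of bottle_mid, tin_mid, spool_mid from where it was at the start of the episode below 0.015 m and angle between each of bottle, tin, spool's own z axis and vertical below 0.15 rad); the robot touches nothing.
It fails at once if the bottle is tipped over (angle between bottle's own z axis and vertical above 0.7 rad).
It fails at once if the tin is tipped over (angle between tin's own z axis and vertical above 0.7 rad).
It fails at once if the spool is tipped over (angle between spool's own z axis and vertical above 0.7 rad).
It also fails if it takes over 144 s, if anything falls off the work surface, if the arm or the gripper's body presses on something with over 40 N, if the wrist force passes 120 N, or if a joint passes its speed limit or range.

### The arm

A 6-joint arm with a two-finger parallel gripper is mounted at the origin on the work surface; the furniture and walls round the work are solid. World frame = base frame: x ahead of the robot, y to its left, z up, the work surface at z = 0. Lengths are in mm, angles in degrees, forces in N, time in s.
With the tool pointing down it reaches from about 300 to 850 mm from the base axis. Payload 4.2 kg.
Tool frame: the origin (TCP) lies at the very end of the fingers, on their centre line; the grasp point (between the pads) lies 19 mm behind it; z points along the fingers, y is the line along which they close (so a half turn about z gives the same grasp; the last joint's range is limited). The gripper opens to 91 mm and grips with 3 to 60 N. Pads are 32 mm wide; open, the fingers measure 118 mm over their backs; the gripper's body (76 mm by 178 mm) begins 60 mm behind the grasp point.
Start: joints at [62.911, 18.312, 89.639, -0, 72.044, -1.146], TCP at [251.559, 517.07, 213.976] pointing down, gripper open.
Joint ranges: [-177.97, 177.97], [-48.28, 115.42], [12.27, 149.76], [-77.06, 257.06], [2.81, 150.46], [-146.56, 146.56]. Speed limits (degrees/s): [147.25, 147.25, 180, 180, 180, 180].

### API

Orientations are given as [roll, pitch, yaw] about the fixed x, y, z axes, in that order (R = Rz(yaw) Ry(pitch) Rx(roll)).
In Python, from workcell import * gives the robot as it stands.
- The arm moves only by the tool move_arm, never from a script. Its argument "motion" is a list of rows, each a list of 3 entries, a list of its own where there are three numbers: the finger opening in mm, from 0 to 91.2, then the shift along the world's x, y, z in units of 25 mm (1.0 is 25 mm), then the turn, a rotation vector about the world's x, y, z in units of 4 degrees (1.0 is 4 degrees). In form: [[grip, [x, y, z], [ax, ay, az]], ...]. A call has 1 to 20 rows; each row shifts and turns the commanded pose from where the row before left it; what a row does not reach is not made up. A row lasts 1/12 s, in which the tool goes at most 41.7 mm and 7.16 degrees, less where a joint would pass 70% of its speed; a pose out of reach is approached as far as the arm can. A call with a number of a shift or a turn outside -1 to 1 is refused whole. A call with a gripper value outside its range is refused whole. The fingers move at their own pace and stop on an object; "grip_force" is the grip in N (left out, the last holds). Time passes only in rows, so rows that do not move let the fingers close. It gives the time, the measured TCP pose, the force, the opening and the grip force at its end, in the units of the state.
- state(): the state, without advancing time (a new reading comes with each control period).
- grab_frame(name): name is "side" or "top"; returns the picture (420x560x3 uint8, blue, green, red); there is no depth.
- camera_info(name): a dict with "fx", "fy", "cx", "cy" (pixels), "rvec" (rotation vector, rad) and "tvec" (3), from world to camera coordinates, as OpenCV has them. Camera axes: x right, y down, z forward; pixel columns grow to the right and rows downward; lengths in mm; the calibration is good to about 2 mm. A picture is of the moment at which its call begins. camera_info takes no time and is no camera call.
- job_done(): hands the job in; it is judged then, once.
The state is a dict: "time_s": time; "qpos": joint angles; "qvel": joint speeds; "effort": joint torques, N m; "ee_pos": TCP position; "ee_rot": TCP orientation; "force": force on the tool from outside, world axes, zero at the start; "torque": the same for the moment, N m; "gripper_width": finger opening in mm; "gripper_force": force on a finger pad.
Only numpy, scipy, OpenCV 4.12 (cv2) and the standard library are available. Lean on these libraries where they do the work, as an engineer would, in place of code of your own. Each camera call takes 0.05 s, during which the arm holds its last target. There are 200 camera calls.

## Working session

There is one attempt and no reset: what is moved stays moved. The work goes in short steps, Python scripts to look and compute and a tool call to move; the robot and the scene stay as the last step left them, time stands still between calls to the robot, and variables do not carry over. Pictures are saved under pics/ and viewed, at most 14 in all, crops included, and the job is handed in when it is done.

Besides the shell and the picture viewer there is one more tool, called after "Request:" as name(argument=value, ...) on one line, values as JSON. move_arm: Moves the arm, as the interface text tells. Shifts and turns lie within -1 to 1; 1 stands for 25 mm of shift or 4 degrees of turn. Its arguments: {"type":"object","properties":{"motion":{"type":"array","items":{"type":"array"}},"grip_force":{"type":"number"}},"required":["motion"]}

```bash
mkdir -p pics; ls
python3 - <<'E'
from workcell import *
import cv2
for n in("side","top"):
    cv2.imwrite(f"pics/{n}0.png",grab_frame(n)); print(camera_info(n))
print(state())
E
```

```text
pics
{'fx': 443.04650859156936, 'fy': 443.04650859156936, 'cx': 280.11715035652395, 'cy': 216.24425122940076, 'rvec': array([2.07547281, 0.00828876, 0.0264763 ]), 'tvec': array([-468.61008379,  141.22088206,  886.17091187])}
{'fx': 525.3178774628078, 'fy': 525.3178774628078, 'cx': 274.757560713536, 'cy': 206.17555608245812, 'rvec': array([ 2.20327194, -2.17771053,  0.11248412]), 'tvec': array([ 108.28696188,  488.17880707, 1286.65937917])}
{'time_s': 0.1, 'qpos': array([ 6.29097056e+01,  1.83482265e+01,  8.96986056e+01, -1.67108098e-03,
        7.20433574e+01, -1.14589939e+00]), 'qvel': array([-0.06384849, -0.0209359 , -0.28829945, -0.01777303,  0.14571457,
        0.01951342]), 'effort': array([-1.24905288e-03, -4.13333988e+01, -2.32510310e+01,  7.28089339e-02,
        4.22378769e-02, -5.63575009e-05]), 'ee_pos': array([251.3681523 , 516.65409584, 213.20734975]), 'ee_rot': array([-1.79909797e+02, -2.15091564e-04,  1.54056121e+02]), 'force': array([-0.17050175,  0.13583173, -0.28183626]), 'torque': array([ 0.04112668, -0.02847051, -0.00088801]), 'gripper_force': 0.0, 'gripper_width': 91.26521545168501}
```

View pics/top0.png

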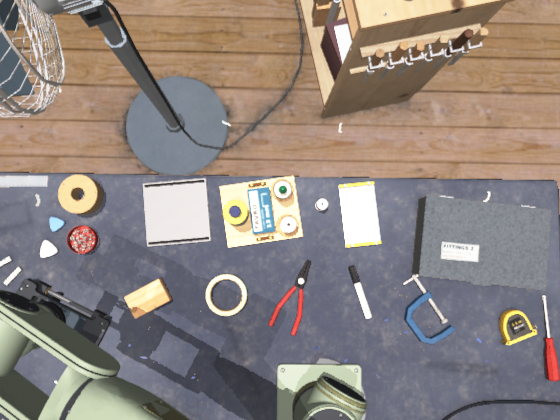

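View pics/side0.png

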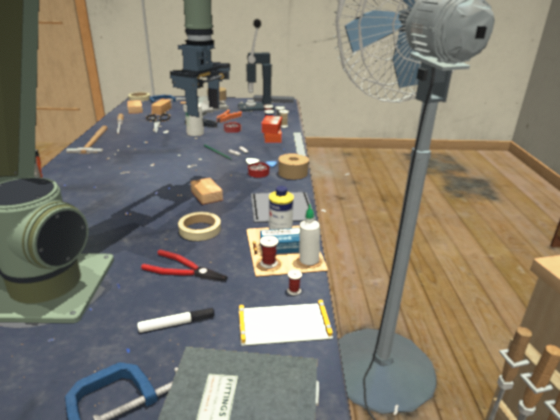

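Top view, with the robot base at the bottom, +x up and +y to the left:
- Side board at about (177,212), stand at (261,212), tray at (360,214).
- On the stand: tin (235,212), bottle (283,188) and a spool (289,225).
- Spool candidates: (289,225) on the stand and (322,205) loose on the bench. The one on the stand stands on cork and looks larger, so it fits. I'll confirm that in a crop.

```bash
cat > h.py <<'E'
import numpy as np, cv2
from workcell import *
def cam(n):
    c=camera_info(n); K=np.array([[c['fx'],0,c['cx']],[0,c['fy'],c['cy']],[0,0,1]])
    return K,cv2.Rodrigues(np.array(c['rvec']))[0],np.array(c['tvec'])
def ray(n,px,z):
    K,R,t=cam(n); px=np.atleast_2d(np.array(px,float))
    d=np.c_[px,np.ones(len(px))]@np.linalg.inv(K).T@R; o=-R.T@t
    return o+d*((z-o[2])/d[:,2])[:,None]
def proj(n,P):
    c=camera_info(n);K,R,t=cam(n)
    return cv2.projectPoints(np.atleast_2d(np.array(P,float)),np.array(c['rvec']),t,K,None)[0][:,0]
def rect(n,mask,roi,z):
    x0,y0,x1,y1=roi; m=np.zeros_like(mask); m[y0:y1,x0:x1]=mask[y0:y1,x0:x1]
    p=np.argwhere(m)[:,::-1]
    w=ray(n,p,z)[:,:2].astype(np.float32)
    return cv2.minAreaRect(cv2.convexHull(w))
def blob(mask,roi):
    x0,y0,x1,y1=roi; m=mask[y0:y1,x0:x1].astype(np.uint8)
    n,l,s,c=cv2.connectedComponentsWithStats(m); i=1+np.argmax(s[1:,4])
    return c[i]+[x0,y0],s[i]+np.array([x0,y0,0,0,0])
E
python3 - <<'E'
from h import *
t=cv2.imread('pics/top0.png');s=cv2.imread('pics/side0.png')
a=cv2.resize(t[165:260,135:395],None,fx=3,fy=3,interpolation=cv2.INTER_CUBIC)
b=cv2.resize(s[180:350,225:345],None,fx=1.75,fy=1.75,interpolation=cv2.INTER_CUBIC)
c=np.zeros((600,780,3),np.uint8); c[:285,:]=a; c[290:290+b.shape[0],:b.shape[1]]=b
cv2.imwrite('pics/crop.png',c)
print(ray('top',[[261,212],[177,212],[360,214]],6))
h=cv2.cvtColor(t,cv2.COLOR_BGR2HSV)
for p in[(228,185),(225,200),(262,240),(177,212),(360,214),(345,185),(235,205),(283,180),(289,218),(150,300),(148,182)]: print(p,h[p[1],p[0]])
E
```

```text
[[ 472.82702996  148.01462969    6.        ]
 [ 470.24452807  357.57042194    6.        ]
 [ 470.85313362 -100.8796678     6.        ]]
(228, 185) [ 24  57 251]
(225, 200) [ 29  28 255]
(262, 240) [ 22  84 235]
(177, 212) [  5   6 240]
(360, 214) [  0   0 255]
(345, 185) [ 30   1 255]
(235, 205) [ 24 110 225]
(283, 180) [ 17  74 224]
(289, 218) [  0   0 255]
(150, 300) [ 21  98 253]
(148, 182) [135  12 165]
```

View pics/crop.png

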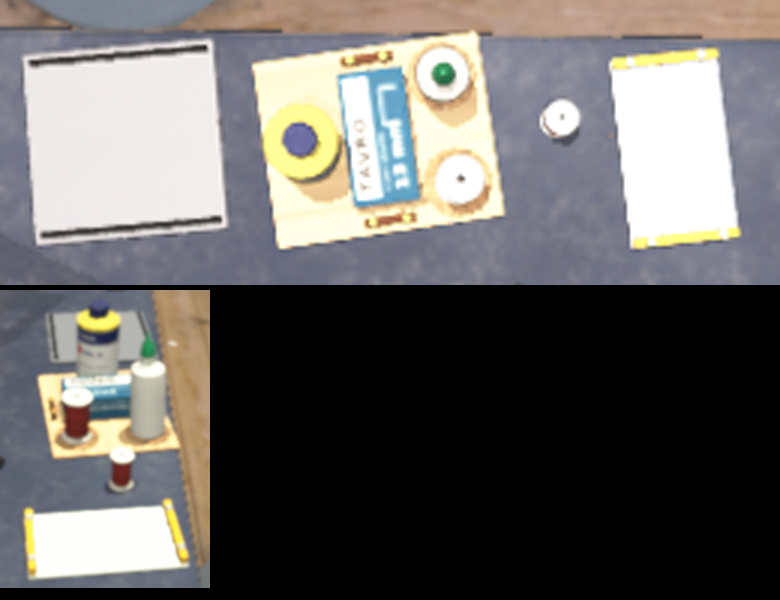

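The stand's spool is clearly larger than the loose one at (322,205), so it is the one to use. The stand's +y side holds the tin; the bottle is at (+45,-60) and the spool at (-45,-60).

Run:
```python
from h import *
t=cv2.imread('pics/top0.png');h=cv2.cvtColor(t,cv2.COLOR_BGR2HSV).astype(int);H,S,V=h[...,0],h[...,1],h[...,2]
cr=lambda p:np.array(p)/3.+[135-.33,165-.33]
for n,p in dict(stand=[(253,62),(478,31),(505,213),(278,248)],side=[(24,55),(212,40),(228,227),(38,243)],tray=[(611,55),(718,48),(740,234),(632,248)]).items():
    w=ray('top',cr(p),6)[:,:2]; print(n,w.round(0).tolist(),'c',w.mean(0).round(1),'edges',np.linalg.norm(w-np.roll(w,-1,0),axis=1).round(0),
      'xdir',np.degrees(np.arctan2(*(w[0]+w[1]-w[2]-w[3])[::-1])).round(1))
bright=(V>150)&~((H>100)&(H<135)&(S>40))
for n,roi in dict(side=(138,174,214,252),stand=(216,172,308,252),tray=(335,176,386,252)).items():
    print(n,rect('top',bright if n!='tray' else V>190,roi,6))
g=(H>40)&(H<90)&(S>80); c,s=blob(g,(268,175,300,205)); print('bottle cap',c,s,ray('top',c,130))
b=(H>105)&(H<140)&(S>60)&(V<190); c,s=blob(b,(222,198,246,225)); print('tin cap',c,s,ray('top',c,121))
y=(H>22)&(H<34)&(S>150); c,s=blob(y,(218,195,250,228)); print('tin body',s,ray('top',s[:2]+s[2:4]/2.-.5,106))
w=(S<25)&(V>230); c,s=blob(w,(275,212,303,240)); print('spool',c,s,ray('top',c,58))
bl=(H>95)&(H<112)&(S>100); print('carton blue',rect('top',bl,(245,185,278,238),40))
```

```text
stand [[539.0, 254.0], [567.0, 66.0], [415.0, 42.0], [384.0, 231.0]] c [476.1 148.3] edges [190. 154. 191. 157.] xdir 8.8
side [[542.0, 445.0], [557.0, 289.0], [401.0, 272.0], [386.0, 429.0]] c [471.2 358.7] edges [157. 157. 157. 157.] xdir 6.0
tray [[549.0, -46.0], [556.0, -137.0], [400.0, -154.0], [387.0, -64.0]] c [ 472.7 -100.3] edges [ 91. 157.  91. 163.] xdir 6.4
side ((475.95721435546875, 356.9196472167969), (171.81301879882812, 187.6012420654297), 4.417301177978516)
stand ((479.78631591796875, 146.51222229003906), (188.21304321289062, 229.26705932617188), 0.8043680787086487)
tray ((479.0224304199219, -113.15858459472656), (172.44261169433594, 122.15213012695312), 6.387861728668213)
bottle cap [282.41025641 189.        ] [279 186   7   7  39] [[517.31234334  99.34988189 130.        ]]
tin cap [234.55421687 210.85542169] [230 206  10  11  83] [[466.69426419 207.86166139 121.        ]]Traceback (most recent call last):
  File "<stdin>", line 12, in <module>
  File "h.py", line 20, in blob
    n,l,s,c=cv2.connectedComponentsWithStats(m); i=1+np.argmax(s[1:,4])
                                                     ~~~~~~~~~^^^^^^^^^
    return _wrapfunc(a, 'argmax', axis=axis, out=out, **kwds)
    return bound(*args, **kwds)
ValueError: attempt to get argmax of an empty sequence
```

```bash
python3 - <<'E'
from h import *
t=cv2.imread('pics/top0.png');h=cv2.cvtColor(t,cv2.COLOR_BGR2HSV).astype(int);H,S,V=h[...,0],h[...,1],h[...,2]
for n in('top','side'):
    K,R,T=cam(n); print(n,'camera at',-R.T@T)
y=np.radians(8.8);c=np.array([476.1,148.3]);Rz=np.array([[np.cos(y),-np.sin(y)],[np.sin(y),np.cos(y)]])
for n,p,zs in(('tin',(0,60),(8,114,129)),('bottle',(45,-60),(8,116,145)),('spool',(-45,-60),(8,66))):
    q=c+Rz@p; print(n,q.round(1),[(z,proj('top',[*q,z])[0].round(1),proj('side',[*q,z])[0].round(1)) for z in zs])
w=(S<25)&(V>200); 
for nm,roi,z in(('spool',(275,212,303,240),66),('bottle body',(268,172,300,205),116)):
    c,s=blob(w,roi); print(nm,c,s,ray('top',c,z))
s=cv2.imread('pics/side0.png');h=cv2.cvtColor(s,cv2.COLOR_BGR2HSV).astype(int);H,S,V=h[...,0],h[...,1],h[...,2]
print('side green',blob((H>40)&(H<90)&(S>80),(295,200,325,240)))
print('side tin cap',blob((H>105)&(H<140)&(S>80)&(V<140),(265,180,300,200)))
print('side spool red',blob(((H<8)|(H>172))&(S>120),(255,235,282,275)))
E
python3 - <<'E'
import cv2,numpy as np
s=cv2.imread('pics/side0.png');t=cv2.imread('pics/top0.png')
a=cv2.resize(s[180:280,240:335],None,fx=4,fy=4,interpolation=cv2.INTER_NEAREST)
b=cv2.resize(t[170:255,212:310],None,fx=4,fy=4,interpolation=cv2.INTER_NEAREST)
c=np.zeros((400,780,3),np.uint8);c[:,:380]=a;c[:340,388:780]=b;cv2.imwrite('pics/crop2.png',c)
E
```

```text
top camera at [ 381.3894992   141.83799553 1319.07581462]
side camera at [ 452.40029509 -709.76323793  562.50133537]
tin [466.9 207.6] [(8, array([237.1, 214. ]), array([279. , 233.5])), (114, array([234.8, 211. ]), array([280. , 194.1])), (129, array([234.5, 210.5]), array([280.1, 188.2]))]
bottle [529.7  95.9] [(8, array([282. , 189.6]), array([307.7, 260.3])), (116, array([283.7, 184.3]), array([310.4, 217.4])), (145, array([284.2, 182.8]), array([311.2, 205. ]))]
spool [440.8  82.1] [(8, array([287.2, 225.1]), array([267.1, 263.3])), (66, array([288.3, 224. ]), array([267.4, 240.6]))]
spool [287.62626263 224.3989899 ] [280 217  16  16 198] [[439.75150148  83.78327085  66.        ]]
bottle body [281.84795322 188.86549708] [274 181  17  17 171] [[519.20728268 100.1494082  116.        ]]
side green (array([309.52631579, 212.46052632]), array([306, 205,   8,  14,  76]))
side tin cap (array([281.03278689, 189.96721311]), array([277, 186,  10,   9,  61]))
side spool red (array([268.36649215, 254.7434555 ]), array([262, 247,  14,  17, 191]))
```

View pics/crop2.png

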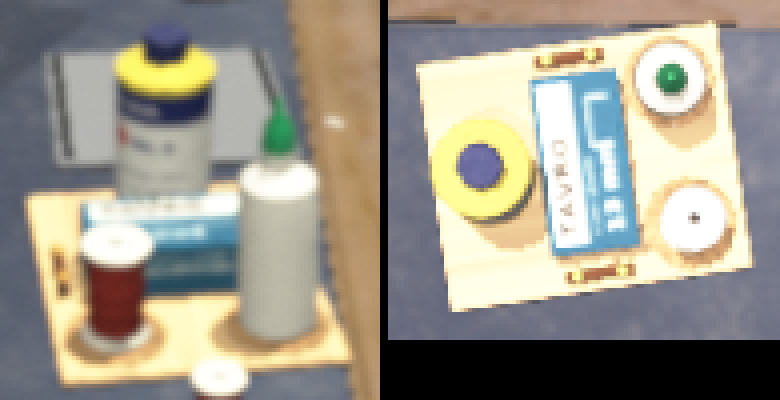

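```bash
cat > m.py <<'E'
from h import *
def bot(tag):
    for n,roi in(('top',(262,165,306,210)),('side',(290,195,330,245))):
        f=grab_frame(n); cv2.imwrite(f'pics/{n}{tag}.png',f)
        h=cv2.cvtColor(f,cv2.COLOR_BGR2HSV).astype(int);H,S,V=h[...,0],h[...,1],h[...,2]
        c,s=blob((H>40)&(H<90)&(S>80),roi); print(n,'green',c.round(1),s)
E
python3 - <<'E'
from m import *
bot(1)
def tri(a,b):
    r=[]
    for n,p in(('top',a),('side',b)):
        K,R,T=cam(n);r.append((-R.T@T,R.T@np.linalg.inv(K)@[*p,1]))
    (o,d),(O,D)=r; k=np.linalg.lstsq(np.c_[d,-D],O-o,rcond=None)[0]; P,Q=o+k[0]*d,O+k[1]*D
    return P.round(1),Q.round(1)
print('bottle',tri((282.4,189),(309.5,212.5)),'tin',tri((234.55,210.9),(281,188)),'spool',tri((287.6,224.4),(269.3,241)))
E
```

```text
top green [282.1 190.1] [279 187   7   7  39]
side green [308.  212.5] [305 205   7  13  67]
bottle (array([517.9,  99.2, 124.8]), array([527.5,  98.9, 125.9])) tin (array([466. , 207.4, 129.4]), array([468.9, 207.5, 129.6])) spool (array([439.9,  83.7,  63.7]), array([444.9,  83.9,  63.9]))
```

Run:
```python
from m import *
def go(n):
    f=grab_frame(n);h=cv2.cvtColor(f,cv2.COLOR_BGR2HSV).astype(int);H,S,V=h[...,0],h[...,1],h[...,2]
    R=dict(top=((262,165,306,210),(222,198,246,225)),side=((290,195,330,245),(265,180,300,200)))[n]
    g=blob((H>40)&(H<90)&(S>80),R[0])[0]; b=blob((H>105)&(H<140)&(S>60)&(V<(190 if n=='top' else 140)),R[1])[0]
    print(n,state()['time_s'],'green',g.round(1),'tincap',b.round(1))
for i in range(4): go('top');go('side')
```

```text
top 0.25 green [282.6 188. ] tincap [234.6 210.9]
side 0.3 green [306.1 212.5] tincap [281.2 189.5]
top 0.35 green [282.7 188.1] tincap [234.6 210.9]
side 0.4 green [307.5 212.6] tincap [281.2 189.5]
top 0.45 green [282.5 189.2] tincap [234.6 210.9]
side 0.5 green [307.9 212.4] tincap [281.1 189.5]
top 0.55 green [282.7 189.1] tincap [234.6 210.9]
side 0.6 green [307.2 212.6] tincap [281.1 189.5]
```

Request:
move_arm(motion=[[91,[0.616,-0.884,0],[0,0,-0.986]],[91,[0.616,-0.884,0],[0,0,-0.986]],[91,[0.616,-0.884,0],[0,0,-0.986]],[91,[0.616,-0.884,0],[0,0,-0.986]],[91,[0.616,-0.884,0],[0,0,-0.986]],[91,[0.616,-0.884,0],[0,0,-0.986]],[91,[0.616,-0.884,0],[0,0,-0.986]],[91,[0.616,-0.884,0],[0,0,-0.986]],[91,[0.616,-0.884,0],[0,0,-0.986]],[91,[0.616,-0.884,0],[0,0,-0.986]],[91,[0.616,-0.884,0],[0,0,-0.986]],[91,[0.616,-0.884,0],[0,0,-0.986]],[91,[0.616,-0.884,0],[0,0,-0.986]],[91,[0.616,-0.884,0],[0,0,-0.986]],[91,[0,0,0],[0,0,0]],[91,[0,0,0],[0,0,0]]], grip_force=20)

```text
time_s: 1.93
ee_pos: [467.6, 206.9, 214.0]
ee_rot: [-180.0, -0.0, 98.7]
force: [-1.1, 0.1, -0.3]
gripper_width: 91.3
gripper_force: 0.0
```

Run:
```python
from m import *
bot(2)
s=cv2.imread('pics/side2.png');t=cv2.imread('pics/top2.png')
a=cv2.resize(s[130:280,220:340],None,fx=3,fy=3);b=cv2.resize(t[150:270,200:320],None,fx=3.4,fy=3.4)
c=np.zeros((450,780,3),np.uint8);c[:,:360]=a;c[:408,366:774]=b;cv2.imwrite('pics/crop3.png',c)
```

```text
top green [282.6 188.6] [280 186   7   7  36]
side green [307.3 212.4] [304 205   8  13  73]
```

View pics/crop3.png

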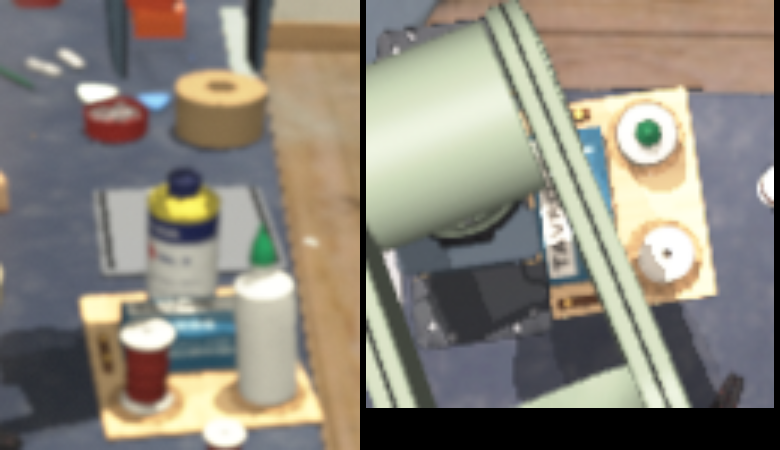

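The side crop shows the tin between the open fingers and the bottle leaning slightly towards -x: cap at (308,212), foot at (309,259). Next I take the tin.

Request:
move_arm(motion=[[91,[0,0,-0.96],[0,0,0]],[91,[0,0,-0.96],[0,0,0]],[91,[0,0,-0.96],[0,0,0]],[91,[0,0,-0.96],[0,0,0]],[91,[0,0,-0.96],[0,0,0]],[91,[0,0,-0.96],[0,0,0]],[91,[0,0,0],[0,0,0]],[50,[0,0,0],[0,0,0]],[50,[0,0,0],[0,0,0]],[50,[0,0,0],[0,0,0]],[50,[0,0,0],[0,0,0]],[50,[0,0,0],[0,0,0]],[50,[0,0,0],[0,0,0]],[50,[0,0,0],[0,0,0]]], grip_force=25)

```text
time_s: 3.2
ee_pos: [467.5, 207.9, 71.0]
ee_rot: [179.9, -0.0, 98.8]
force: [-1.7, -0.9, 6.3]
gripper_width: 57.2
gripper_force: 25.0
```

Request:
move_arm(motion=[[50,[0,0,0.4],[0,0,0]],[50,[0,0,0.8],[0,0,0]],[50,[0,0,0.8],[0,0,0]],[50,[-0.08,0.36,0],[0,0,0]],[50,[-0.165,0.8,0],[0,0,0]],[50,[-0.206,0.98,0],[0,0,0]],[50,[-0.206,0.98,0],[0,0,0]],[50,[-0.206,0.98,0],[0,0,0]],[50,[-0.206,0.98,0],[0,0,0]],[50,[-0.206,0.98,0],[0,0,0]],[50,[-0.206,0.98,0],[0,0,0]],[50,[-0.12,0.6,0],[0,0,0]],[50,[-0.05,0.22,0],[0,0,0]],[50,[0,0,0],[0,0,0]],[50,[0,0,-0.8],[0,0,0]],[50,[0,0,-0.6],[0,0,0]],[50,[0,0,-0.4],[0,0,0]],[50,[0,0,-0.2],[0,0,0]],[50,[0,0,0],[0,0,0]],[50,[0,0,0],[0,0,0]]])

```text
time_s: 4.87
ee_pos: [426.5, 403.7, 70.3]
ee_rot: [180.0, -0.0, 98.8]
force: [1.3, 0.6, -5.5]
gripper_width: 56.9
gripper_force: 25.0
```

Request:
move_arm(motion=[[50,[0,0,-0.06],[0,0,0]],[50,[0,0,0],[0,0,0]],[78,[0,0,0],[0,0,0]],[78,[0,0,0],[0,0,0]],[78,[0,0,0],[0,0,0]],[78,[0,0,0.5],[0,0,0]],[78,[0,0,0.9],[0,0,0]],[78,[0,0,1],[0,0,0]],[78,[0,0,1],[0,0,0]],[78,[0,0,0.9],[0,0,0]]])

```text
time_s: 5.7
ee_pos: [426.1, 404.5, 178.1]
ee_rot: [179.9, -0.1, 98.8]
force: [-0.5, 0.2, -0.0]
gripper_width: 77.8
gripper_force: 0.0
```

Request:
move_arm(motion=[[80,[0.15,-0.5,0],[0,0,0]],[80,[0.3,-0.95,0],[0,0,0]],[80,[0.3,-0.95,0],[0,0,0]],[80,[0.3,-0.95,0],[0,0,0]],[80,[0.3,-0.95,0],[0,0,0]],[80,[0.3,-0.95,0],[0,0,0]],[80,[0.3,-0.95,0],[0,0,0]],[80,[0.3,-0.95,0],[0,0,0]],[80,[0.3,-0.95,0],[0,0,0]],[80,[0.3,-0.95,0],[0,0,0]],[80,[0.3,-0.95,0],[0,0,0]],[80,[0.3,-0.95,0],[0,0,0]],[80,[0.3,-0.95,0],[0,0,0]],[80,[0.16,-0.35,0],[0,0,0]],[80,[0,0,0],[0,0,0]],[80,[0,0,0],[0,0,0]]])

```text
time_s: 7.03
ee_pos: [523.4, 98.0, 175.8]
ee_rot: [-180.0, -0.0, 98.8]
force: [-1.1, 0.4, -0.7]
gripper_width: 80.3
gripper_force: 0.0
```

Run:
```python
from m import *
bot(3)
s=cv2.imread('pics/side3.png');t=cv2.imread('pics/top3.png')
a=cv2.resize(s[130:280,220:340],None,fx=3,fy=3);b=cv2.resize(t[150:270,130:310],None,fx=2.3,fy=2.3)
c=np.zeros((450,780,3),np.uint8);c[:,:360]=a;c[:276,366:780]=b;cv2.imwrite('pics/crop4.png',c)
```

```text
Traceback (most recent call last):
  File "m.py", line 6, in bot
    c,s=blob((H>40)&(H<90)&(S>80),roi); print(n,'green',c.round(1),s)
        ~~~~^^^^^^^^^^^^^^^^^^^^^^^^^^
  File "h.py", line 20, in blob
    n,l,s,c=cv2.connectedComponentsWithStats(m); i=1+np.argmax(s[1:,4])
                                                     ~~~~~~~~~^^^^^^^^^
ValueError: attempt to get argmax of an empty sequence
```

The gripper hides the cap from above, so I use the side view.

Run:
```python
from m import *
s=grab_frame('side');t=cv2.imread('pics/top3.png')
h=cv2.cvtColor(s,cv2.COLOR_BGR2HSV).astype(int);H,S,V=h[...,0],h[...,1],h[...,2]
print('green',blob((H>40)&(H<90)&(S>80),(290,180,330,245)),proj('side',[[523.4,98,176],[524,98,138],[524,98,8]]))
a=cv2.resize(s[130:280,220:340],None,fx=3,fy=3);b=cv2.resize(t[150:270,130:310],None,fx=2.3,fy=2.3)
c=np.zeros((450,780,3),np.uint8);c[:,:360]=a;c[:276,366:780]=b;cv2.imwrite('pics/crop4.png',c)
```

```text
green (array([307.29411765, 212.75      ]), array([304, 206,   8,  12,  68])) [[308.87195858 190.87270164]
 [308.17099661 207.5193923 ]
 [305.04205    259.71355364]]
```

View pics/crop4.png

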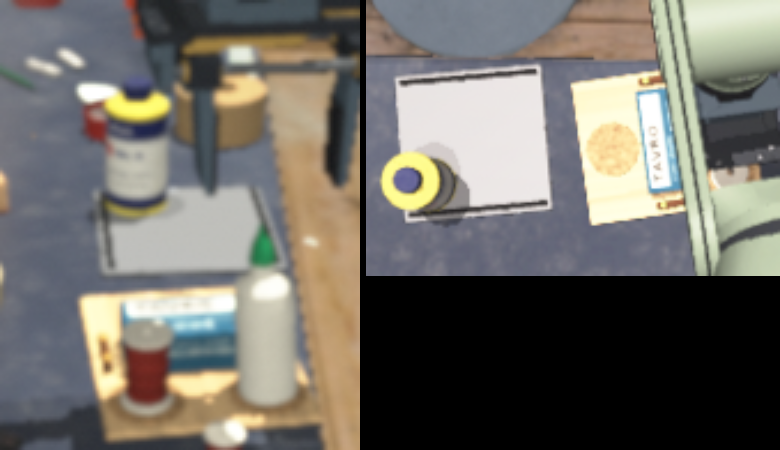

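Tin stands on the side board at about (181,229) in the top frame; the green cap lies between the fingertips. Descending on the bottle.

Request:
move_arm(motion=[[80,[0,0,-0.7],[0,0,0]],[80,[0,0,-0.7],[0,0,0]],[80,[0,0,-0.7],[0,0,0]],[80,[0,0,-0.7],[0,0,0]],[80,[0,0,-0.7],[0,0,0]],[80,[0,0,-0.66],[0,0,0]],[80,[0,0,0],[0,0,0]],[36,[0,0,0],[0,0,0]],[36,[0,0,0],[0,0,0]],[36,[0,0,0],[0,0,0]],[36,[0,0,0],[0,0,0]],[36,[0,0,0],[0,0,0]],[36,[0,0,0],[0,0,0]],[36,[0,0,0],[0,0,0]]], grip_force=15)

```text
time_s: 8.3
ee_pos: [524.2, 97.9, 72.6]
ee_rot: [179.9, 0.0, 98.8]
force: [0.6, -0.0, 2.1]
gripper_width: 43.1
gripper_force: 14.9
```

Request:
move_arm(motion=[[36,[0,0,0.4],[0,0,0]],[36,[0,0,0.8],[0,0,0]],[36,[0,0,0.8],[0,0,0]],[36,[0,0,0.4],[0,0,0]],[36,[0,0.4,0],[0,0,0]],[36,[-0.03,0.8,0],[0,0,0]],[36,[-0.03,0.98,0],[0,0,0]],[36,[-0.03,0.98,0],[0,0,0]],[36,[-0.03,0.98,0],[0,0,0]],[36,[-0.03,0.98,0],[0,0,0]],[36,[-0.03,0.98,0],[0,0,0]],[36,[-0.03,0.98,0],[0,0,0]],[36,[-0.03,0.98,0],[0,0,0]],[36,[-0.03,0.98,0],[0,0,0]],[36,[-0.02,0.98,0],[0,0,0]],[36,[0,0.98,0],[0,0,0]],[36,[0,0.75,0],[0,0,0]],[36,[0,0.46,0],[0,0,0]],[36,[0,0,0],[0,0,0]],[36,[0,0,0],[0,0,0]]])

```text
time_s: 9.97
ee_pos: [515.6, 402.9, 130.8]
ee_rot: [-179.9, 0.1, 98.9]
force: [-0.0, 0.4, -2.4]
gripper_width: 42.8
gripper_force: 14.8
```

Request:
move_arm(motion=[[36,[0,0,-0.6],[0,0,0]],[36,[0,0,-0.8],[0,0,0]],[36,[0,0,-0.6],[0,0,0]],[36,[0,0,-0.3],[0,0,0]],[36,[0,0,-0.14],[0,0,0]],[36,[0,0,0],[0,0,0]],[36,[0,0,0],[0,0,0]]])

```text
time_s: 10.55
ee_pos: [517.0, 402.8, 71.7]
ee_rot: [179.9, -0.0, 98.8]
force: [0.7, -0.2, -1.6]
gripper_width: 42.9
gripper_force: 14.8
```

Request:
move_arm(motion=[[36,[0,0,-0.06],[0,0,0]],[36,[0,0,0],[0,0,0]],[62,[0,0,0],[0,0,0]],[62,[0,0,0],[0,0,0]],[62,[0,0,0],[0,0,0]],[62,[0,0,0.5],[0,0,0]],[62,[0,0,0.9],[0,0,0]],[62,[0,0,0.9],[0,0,0]],[62,[0,0,0.9],[0,0,0]],[62,[0,0,0.8],[0,0,0]],[62,[0,0,0],[0,0,0]]])

```text
time_s: 11.47
ee_pos: [518.4, 404.8, 174.4]
ee_rot: [179.5, -0.3, 98.8]
force: [0.1, 0.5, 0.8]
gripper_width: 62.0
gripper_force: 0.0
```

Request:
move_arm(motion=[[62,[-0.1,-0.4,0],[0,0,0]],[62,[-0.24,-0.98,0],[0,0,0]],[62,[-0.24,-0.98,0],[0,0,0]],[62,[-0.24,-0.98,0],[0,0,0]],[62,[-0.24,-0.98,0],[0,0,0]],[62,[-0.24,-0.98,0],[0,0,0]],[62,[-0.24,-0.98,0],[0,0,0]],[62,[-0.24,-0.98,0],[0,0,0]],[62,[-0.24,-0.98,0],[0,0,0]],[62,[-0.24,-0.98,0],[0,0,0]],[62,[-0.24,-0.98,0],[0,0,0]],[62,[-0.24,-0.98,0],[0,0,0]],[62,[-0.24,-0.98,0],[0,0,0]],[62,[-0.06,-0.67,0],[0,0,0]],[62,[0,0,0],[0,0,0]],[62,[0,0,0],[0,0,0]]])

```text
time_s: 12.8
ee_pos: [439.1, 81.6, 168.3]
ee_rot: [-179.9, -0.0, 98.7]
force: [0.1, -0.5, 0.3]
gripper_width: 61.9
gripper_force: 0.0
```

Run:
```python
from m import *
s=grab_frame('side');t=grab_frame('top');print(state()['ee_pos'])
h=cv2.cvtColor(s,cv2.COLOR_BGR2HSV).astype(int);H,S,V=h[...,0],h[...,1],h[...,2]
print('red',blob(((H<8)|(H>172))&(S>120),(255,235,282,275)),proj('side',[[441,83,170],[441,83,37]]))
a=cv2.resize(s[130:280,220:340],None,fx=3,fy=3);b=cv2.resize(t[150:270,130:310],None,fx=2.3,fy=2.3)
c=np.zeros((450,780,3),np.uint8);c[:,:360]=a;c[:276,366:780]=b;cv2.imwrite('pics/crop5.png',c)
```

```text
[439.91061724  82.70882048 168.75118011]
red (array([268.44162437, 254.76142132]), array([262, 247,  14,  17, 197])) [[267.90515304 196.10783999]
 [267.33978222 251.88248587]]
```

View pics/crop5.png

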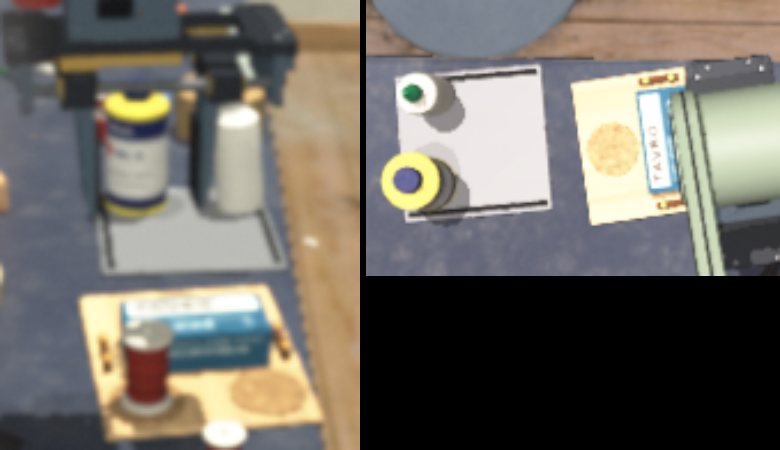

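Both tall things stand on the side board: bottle cap at about (150,190), tin cap at (148,228) in the top frame. The fingers are above the spool, so I descend.

Request:
move_arm(motion=[[62,[0,0,-0.9],[0,0,0]],[62,[0,0,-0.9],[0,0,0]],[62,[0,0,-0.9],[0,0,0]],[62,[0,0,-0.9],[0,0,0]],[62,[0,0,-0.9],[0,0,0]],[62,[0,0,-0.8],[0,0,0]],[62,[0,0,-0.6],[0,0,0]],[62,[0,0,0],[0,0,0]],[26,[0,0,0],[0,0,0]],[26,[0,0,0],[0,0,0]],[26,[0,0,0],[0,0,0]],[26,[0,0,0],[0,0,0]],[26,[0,0,0],[0,0,0]],[26,[0,0,0],[0,0,0]]], grip_force=6)

```text
time_s: 14.07
ee_pos: [441.2, 82.6, 22.8]
ee_rot: [179.9, -0.0, 98.8]
force: [0.9, -0.0, 2.3]
gripper_width: 35.2
gripper_force: 6.0
```

Request:
move_arm(motion=[[26,[0,0,0.4],[0,0,0]],[26,[0,0,0.8],[0,0,0]],[26,[0,0,0.9],[0,0,0]],[26,[0,0,0.7],[0,0,0]],[26,[0.05,0.4,0],[0,0,0]],[26,[0.15,0.9,0],[0,0,0]],[26,[0.15,0.95,0],[0,0,0]],[26,[0.15,0.95,0],[0,0,0]],[26,[0.15,0.95,0],[0,0,0]],[26,[0.15,0.95,0],[0,0,0]],[26,[0.15,0.95,0],[0,0,0]],[26,[0.15,0.95,0],[0,0,0]],[26,[0.15,0.95,0],[0,0,0]],[26,[0.1,0.8,0],[0,0,0]],[26,[0.05,0.5,0],[0,0,0]],[26,[0,0,0],[0,0,0]],[26,[0,0,0],[0,0,0]]])

```text
time_s: 15.48
ee_pos: [474.7, 313.5, 91.2]
ee_rot: [-179.9, 0.1, 98.9]
force: [-0.1, -1.1, -0.6]
gripper_width: 35.1
gripper_force: 6.0
```

Request:
move_arm(motion=[[26,[0,0,-0.7],[0,0,0]],[26,[0,0,-0.9],[0,0,0]],[26,[0,0,-0.7],[0,0,0]],[26,[0,0,-0.4],[0,0,0]],[26,[0,0,-0.14],[0,0,0]],[26,[0,0,0],[0,0,0]],[26,[0,0,0],[0,0,0]]])

```text
time_s: 16.07
ee_pos: [475.8, 313.4, 21.6]
ee_rot: [179.9, -0.0, 98.8]
force: [0.1, -0.2, -0.3]
gripper_width: 35.3
gripper_force: 6.0
```

Run:
```python
from m import *
s=grab_frame('side');t=grab_frame('top');print(state()['ee_pos'])
a=cv2.resize(s[130:280,220:340],None,fx=3,fy=3);b=cv2.resize(t[150:270,130:310],None,fx=2.3,fy=2.3)
c=np.zeros((450,780,3),np.uint8);c[:,:360]=a;c[:276,366:780]=b;cv2.imwrite('pics/crop6.png',c)
```

```text
[475.97770546 313.79358139  21.86127172]
```

View pics/crop6.png

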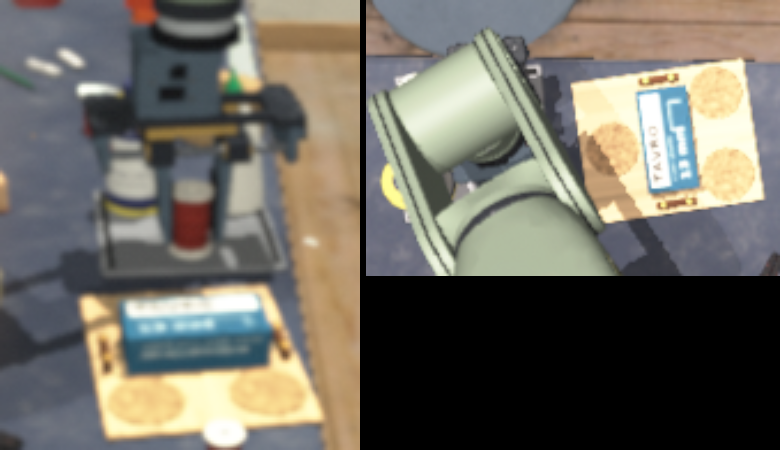

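Spool rests on the side board between the fingers; the carton sits alone on the stand. I release, rise and turn the tool a quarter turn.

Request:
move_arm(motion=[[26,[0,0,-0.04],[0,0,0]],[26,[0,0,0],[0,0,0]],[58,[0,0,0],[0,0,0]],[58,[0,0,0],[0,0,0]],[58,[0,0,0],[0,0,0]],[58,[0,0,0],[0,0,0]],[58,[0,0,0.4],[0,0,0]],[58,[0,0,0.8],[0,0,0]],[58,[0,0,1],[0,0,0]],[58,[0,0,1],[0,0,0]],[58,[0,0,1],[0,0,0]],[58,[0,0,1],[0,0,0]],[58,[0,0,0.8],[0,0,0]]])

```text
time_s: 17.25
ee_pos: [475.8, 313.9, 173.0]
ee_rot: [179.8, -0.1, 98.8]
force: [0.1, -0.8, -0.3]
gripper_width: 58.3
gripper_force: 0.0
```

Run:
```python
from h import *
p=np.array([(636,93),(688,86),(698,186),(650,196)],float)
p=(p-[366,0])/2.3+[130-.3,150-.3]
w=ray('top',p,40)[:,:2];print(w.round(0),w.mean(0),np.linalg.norm(w-np.roll(w,-1,0),axis=1))
print(np.degrees(np.arctan2(*(w[0]+w[1]-w[2]-w[3])[::-1])))
```

```text
[[524. 183.]
 [532. 127.]
 [426. 116.]
 [414. 166.]] [473.87280461 147.88917748] [ 55.83459129 106.99806821  51.82761935 110.4852055 ]
7.460745443477834
```

Request:
move_arm(motion=[[88,[0,-0.33,0],[0,0,-1]],[88,[0,-0.33,0],[0,0,-1]],[88,[0,-0.33,0],[0,0,-1]],[88,[0,-0.33,0],[0,0,-1]],[88,[0,-0.33,0],[0,0,-1]],[88,[0,-0.33,0],[0,0,-1]],[88,[0,-0.33,0],[0,0,-1]],[88,[0,-0.33,0],[0,0,-1]],[88,[0,-0.33,0],[0,0,-1]],[88,[0,-0.33,0],[0,0,-1]],[88,[0,-0.33,0],[0,0,-1]],[88,[0,-0.33,0],[0,0,-1]],[88,[0,-0.33,0],[0,0,-1]],[88,[0,-0.33,0],[0,0,-1]],[88,[0,-0.33,0],[0,0,-1]],[88,[0,-0.33,0],[0,0,-1]],[88,[0,-0.33,0],[0,0,-1]],[88,[0,-0.33,0],[0,0,-1]],[88,[0,-0.33,0],[0,0,-1]],[88,[0,-0.33,0],[0,0,-1]]])

```text
time_s: 18.92
ee_pos: [475.3, 148.3, 170.8]
ee_rot: [180.0, -0.0, 18.6]
force: [0.1, 0.2, 0.4]
gripper_width: 87.9
gripper_force: 0.0
```

Request:
move_arm(motion=[[88,[0,0,0],[0,0,-0.9]],[88,[0,0,0],[0,0,-0.9]],[88,[0,0,0],[0,0,-0.7]],[88,[0,0,-1],[0,0,0]],[88,[0,0,-1],[0,0,0]],[88,[0,0,-1],[0,0,0]],[88,[0,0,-1],[0,0,0]],[88,[0,0,-0.5],[0,0,0]],[88,[0,0,0],[0,0,0]],[88,[0,0,0],[0,0,0]]], grip_force=20)

```text
time_s: 19.75
ee_pos: [475.4, 148.7, 57.8]
ee_rot: [180.0, 0.0, 8.8]
force: [1.3, 0.5, -0.6]
gripper_width: 87.8
gripper_force: 0.0
```

Run:
```python
from m import *
s=grab_frame('side');t=grab_frame('top');print(state()['ee_pos'],state()['ee_rot'],state()['qpos'])
a=cv2.resize(s[130:280,220:340],None,fx=3,fy=3);b=cv2.resize(t[150:270,130:310],None,fx=2.3,fy=2.3)
c=np.zeros((450,780,3),np.uint8);c[:,:360]=a;c[:276,366:780]=b;cv2.imwrite('pics/crop7.png',c)
```

```text
[476.50949795 148.99923863  58.89507626] [-1.79985342e+02 -1.59699781e-01  8.84239883e+00] [ 1.60477070e+01  2.05206509e+01  1.11918539e+02 -7.45534686e-03
  4.74005329e+01  9.72103263e+01]
```

View pics/crop7.png

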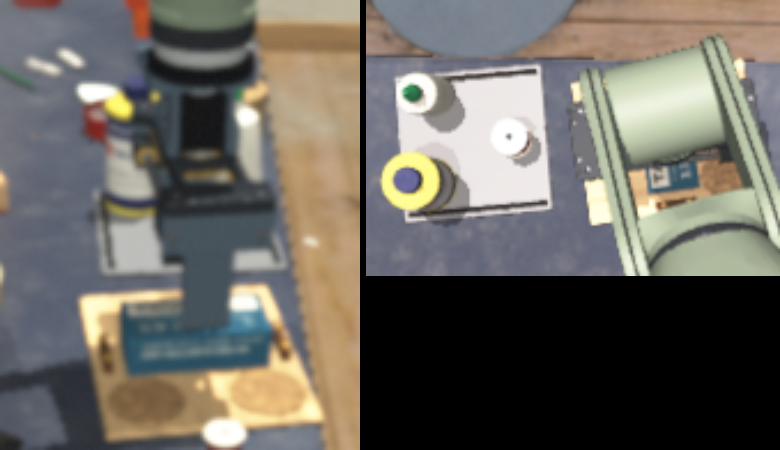

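Top frame shows spool, tin and bottle upright on the side board; the fingers straddle the carton. Now grip it.

Request:
move_arm(motion=[[88,[0,0,-0.8],[0,0,0]],[88,[0,0,-0.6],[0,0,0]],[88,[0,0,-0.38],[0,0,0]],[88,[0,0,0],[0,0,0]],[48,[0,0,0],[0,0,0]],[48,[0,0,0],[0,0,0]],[48,[0,0,0],[0,0,0]],[48,[0,0,0],[0,0,0]],[48,[0,0,0],[0,0,0]],[48,[0,0,0],[0,0,0]],[48,[0,0,0],[0,0,0]]], grip_force=25)

```text
time_s: 20.77
ee_pos: [475.8, 148.7, 13.5]
ee_rot: [180.0, -0.1, 8.9]
force: [-0.1, -1.1, 3.2]
gripper_width: 55.1
gripper_force: 25.0
```

Run:
```python
from m import *
s=grab_frame('side');st=state();print(st['ee_pos'],st['gripper_width'],st['force'])
h=cv2.cvtColor(s,cv2.COLOR_BGR2HSV).astype(int);H,S,V=h[...,0],h[...,1],h[...,2]
m=(H>92)&(H<112)&(S>110)
r=m[233:256,255:320]; print([(233+i,255+np.flatnonzero(q)[0],255+np.flatnonzero(q)[-1]) for i,q in enumerate(r) if q.any()])
y=np.radians(8.8);u=np.array([np.cos(y),np.sin(y)]);v=np.array([-u[1],u[0]]);c=np.array([476.1,148.3])
print(proj('side',[[*(c+a*u-27.5*v),z] for a in(-55,55) for z in(8,25,38)]))
```

```text
[475.73759448 148.69083569  13.47455889] 54.83751224450939 [-0.86392671 -0.84008702  3.98522922]
[(234, np.int64(304), np.int64(306)), (235, np.int64(305), np.int64(306)), (236, np.int64(261), np.int64(307)), (237, np.int64(261), np.int64(307)), (238, np.int64(261), np.int64(308)), (239, np.int64(261), np.int64(309)), (240, np.int64(261), np.int64(309)), (241, np.int64(261), np.int64(309)), (242, np.int64(262), np.int64(309)), (243, np.int64(262), np.int64(308)), (244, np.int64(262), np.int64(308)), (245, np.int64(262), np.int64(308)), (246, np.int64(262), np.int64(307)), (247, np.int64(262), np.int64(307)), (248, np.int64(263), np.int64(307)), (249, np.int64(263), np.int64(307)), (250, np.int64(263), np.int64(306)), (251, np.int64(263), np.int64(278)), (252, np.int64(263), np.int64(277)), (253, np.int64(264), np.int64(266))]
[[260.74483342 255.26989666]
 [260.75467787 248.86714649]
 [260.7623182  243.89794509]
 [308.98272217 251.85996   ]
 [309.3905587  245.53456077]
 [309.70700527 240.62658726]]
```

Request:
move_arm(motion=[[48,[0,0,0.4],[0,0,0]],[48,[0,0,0.8],[0,0,0]],[48,[0,0,1],[0,0,0]],[48,[0,0,0.8],[0,0,0]],[48,[0,-0.4,0],[0,0,0]],[48,[0,-0.8,0],[0,0,-0.1]],[48,[-0.02,-0.95,0],[0,0,-0.1]],[48,[-0.02,-0.95,0],[0,0,-0.1]],[48,[-0.02,-0.95,0],[0,0,-0.1]],[48,[-0.02,-0.95,0],[0,0,-0.1]],[48,[-0.02,-0.95,0],[0,0,-0.1]],[48,[-0.02,-0.95,0],[0,0,0]],[48,[0,-0.95,0],[0,0,0]],[48,[0,-0.95,0],[0,0,0]],[48,[0,-0.8,0],[0,0,0]],[48,[0,-0.36,0],[0,0,0]],[48,[0,0,0],[0,0,0]],[48,[0,0,0],[0,0,0]]])

```text
time_s: 22.32
ee_pos: [471.6, -100.2, 87.4]
ee_rot: [-179.9, 0.1, 6.4]
force: [-1.1, 0.4, -1.4]
gripper_width: 55.0
gripper_force: 25.0
```

Request:
move_arm(motion=[[48,[0,0,-0.7],[0,0,0]],[48,[0,0,-0.8],[0,0,0]],[48,[0,0,-0.6],[0,0,0]],[48,[0,0,-0.4],[0,0,0]],[48,[0,0,-0.3],[0,0,0]],[48,[0,0,-0.12],[0,0,0]],[48,[0,0,0],[0,0,0]],[48,[0,0,0],[0,0,0]]])

```text
time_s: 22.98
ee_pos: [472.8, -100.0, 15.3]
ee_rot: [180.0, -0.0, 6.5]
force: [0.3, 0.2, -0.9]
gripper_width: 54.6
gripper_force: 25.0
```

Run:
```python
from m import *
s=grab_frame('side');t=grab_frame('top');st=state();print(st['ee_pos'],st['force'])
a=cv2.resize(s[200:350,220:340],None,fx=3,fy=3);b=cv2.resize(t[150:270,230:410],None,fx=2.3,fy=2.3)
c=np.zeros((450,780,3),np.uint8);c[:,:360]=a;c[:276,366:780]=b;cv2.imwrite('pics/crop8.png',c)
```

```text
[ 472.99773193 -100.26078267   15.63294707] [ 0.13819844 -0.61702237 -1.92389332]
```

View pics/crop8.png

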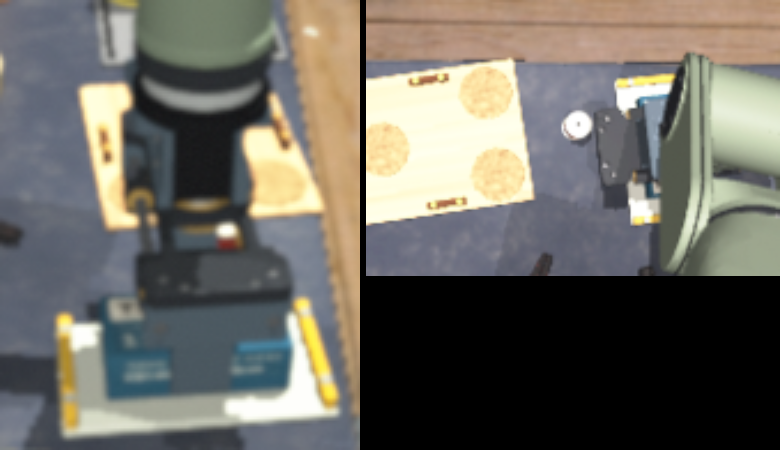

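The carton sits between the yellow lips. Lower 2 mm, release and rise.

Request:
move_arm(motion=[[48,[0,0,-0.05],[0,0,0]],[48,[0,0,-0.03],[0,0,0]],[48,[0,0,0],[0,0,0]],[75,[0,0,0],[0,0,0]],[75,[0,0,0],[0,0,0]],[75,[0,0,0],[0,0,0]],[75,[0,0,0],[0,0,0]],[75,[0,0,0.4],[0,0,0]],[75,[0,0,0.8],[0,0,0]],[75,[0,0,1],[0,0,0]],[75,[0,0,1],[0,0,0]],[75,[0,0,1],[0,0,0]],[75,[0,0,1],[0,0,0]],[75,[0,0,1],[0,0,0]]])

```text
time_s: 24.25
ee_pos: [472.1, -100.3, 169.2]
ee_rot: [180.0, 0.0, 6.4]
force: [-0.4, -0.2, -1.3]
gripper_width: 74.9
gripper_force: 0.0
```

Request:
move_arm(motion=[[62,[0,0.7,0],[0,0,1]],[62,[0,0.8,0],[0,0,1]],[62,[0,0.8,0],[0,0,1]],[62,[0,0.8,0],[0,0,1]],[62,[0,0.8,0],[0,0,1]],[62,[0,0.8,0],[0,0,1]],[62,[0,0.8,0],[0,0,1]],[62,[0,0.8,0],[0,0,1]],[62,[0,0.8,0],[0,0,1]],[62,[0,0.8,0],[0,0,1]],[62,[0,0.8,0],[0,0,1]],[62,[0,0.8,0],[0,0,1]],[62,[0,0.8,0],[0,0,1]],[62,[0,0.8,0],[0,0,1]],[62,[0,0.8,0],[0,0,1]],[62,[0,0.8,0],[0,0,1]],[62,[0,0.8,0],[0,0,1]],[62,[0,0.8,0],[0,0,1]],[62,[0,0.8,0],[0,0,1]],[62,[0,0.8,0],[0,0,1]]])

```text
time_s: 25.92
ee_pos: [472.2, 298.1, 167.8]
ee_rot: [-180.0, 0.0, 86.6]
force: [-0.2, 0.1, -0.6]
gripper_width: 62.0
gripper_force: 0.0
```

Run:
```python
from m import *
t=grab_frame('top');s=grab_frame('side');st=state();print(st['ee_pos'],st['ee_rot'])
b=cv2.resize(t[170:255,325:400],None,fx=6,fy=6,interpolation=cv2.INTER_CUBIC);c=np.zeros((510,780,3),np.uint8);c[:,:450]=b
a=cv2.resize(s[170:340,235:340],None,fx=3,fy=3);c[:,460:775]=a
cv2.imwrite('pics/crop9.png',c)
```

```text
[472.36528508 299.52231643 167.6897354 ] [ 1.79985365e+02 -5.88632517e-02  8.66184654e+01]
```

View pics/crop9.png

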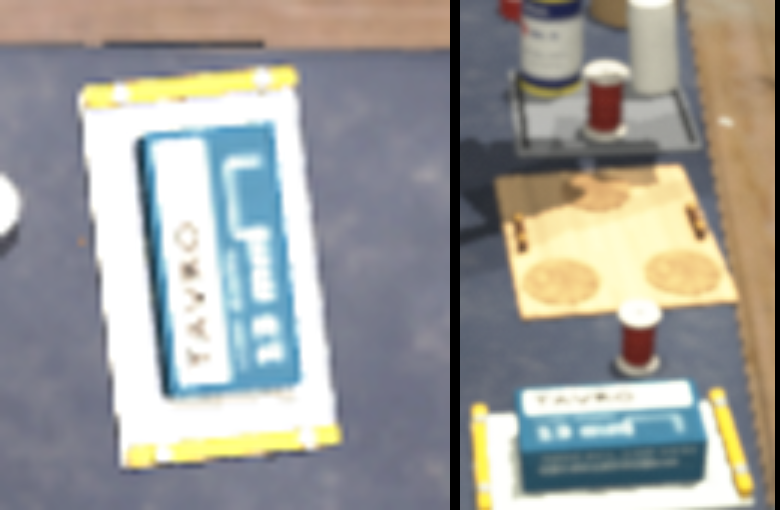

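Run:
```python
from h import *
f=lambda p:np.array(p,float)/6+[325-.4,170-.4]
for p,z in(([(145,140),(274,122),(300,383),(170,396)],40),([(82,88),(296,68),(340,440),(122,466)],10)):
    w=ray('top',f(p),z)[:,:2];print(w.mean(0).round(1),np.linalg.norm(w-np.roll(w,-1,0),axis=1).round(0),np.degrees(np.arctan2(*(w[0]+w[1]-w[2]-w[3])[::-1])).round(1))
```

```text
[471.3 -98.6] [ 54. 107.  53. 105.] 5.5
[471.3 -99.1] [ 91. 157.  92. 159.] 6.3
```

Request:
move_arm(motion=[[62,[0.07,0.3,0],[0,0,1]],[62,[0.07,0.32,0],[0,0,1]],[62,[0,0,-0.9],[0,0,0]],[62,[0,0,-0.9],[0,0,0]],[62,[0,0,-0.9],[0,0,0]],[62,[0,0,-0.9],[0,0,0]],[62,[0,0,-0.9],[0,0,0]],[62,[0,0,-0.8],[0,0,0]],[62,[0,0,-0.55],[0,0,0]],[62,[0,0,0],[0,0,0]],[26,[0,0,0],[0,0,0]],[26,[0,0,0],[0,0,0]],[26,[0,0,0],[0,0,0]],[26,[0,0,0],[0,0,0]],[26,[0,0,0],[0,0,0]],[26,[0,0,0],[0,0,0]],[26,[0,0,0],[0,0,0]]], grip_force=6)

```text
time_s: 27.43
ee_pos: [476.3, 313.0, 22.6]
ee_rot: [179.9, -0.0, 94.4]
force: [-1.2, -0.6, 5.0]
gripper_width: 35.2
gripper_force: 6.0
```

Carton is centred in the tray within about 1 mm and 1°. Now return the spool.

Request:
move_arm(motion=[[26,[0,0,0.4],[0,0,0]],[26,[0,0,0.8],[0,0,0]],[26,[0,0,0.9],[0,0,0]],[26,[0,0,0.7],[0,0,0]],[26,[-0.05,-0.4,0],[0,0,0]],[26,[-0.15,-0.9,0],[0,0,0]],[26,[-0.15,-0.95,0],[0,0,0]],[26,[-0.15,-0.95,0],[0,0,0]],[26,[-0.15,-0.95,0],[0,0,0]],[26,[-0.15,-0.95,0],[0,0,0]],[26,[-0.15,-0.95,0],[0,0,0]],[26,[-0.15,-0.95,0],[0,0,0]],[26,[-0.15,-0.95,0],[0,0,0]],[26,[-0.1,-0.8,0],[0,0,0]],[26,[-0.05,-0.47,0],[0,0,0]],[26,[0,0,0],[0,0,0]],[26,[0,0,0],[0,0,0]]])

```text
time_s: 28.85
ee_pos: [440.2, 81.6, 91.3]
ee_rot: [-180.0, -0.0, 94.3]
force: [-0.0, 0.0, -0.3]
gripper_width: 35.0
gripper_force: 6.0
```

Request:
move_arm(motion=[[26,[0,0,-0.7],[0,0,0]],[26,[0,0,-0.9],[0,0,0]],[26,[0,0,-0.6],[0,0,0]],[26,[0,0,-0.38],[0,0,0]],[26,[0,0,-0.12],[0,0,0]],[26,[0,0,0],[0,0,0]],[26,[0,0,0],[0,0,0]]])

```text
time_s: 29.43
ee_pos: [441.2, 82.8, 24.2]
ee_rot: [180.0, -0.0, 94.5]
force: [0.2, 0.5, 0.1]
gripper_width: 35.1
gripper_force: 6.0
```

Request:
move_arm(motion=[[26,[0,0,0],[0,0,0]],[60,[0,0,0],[0,0,0]],[60,[0,0,0],[0,0,0]],[60,[0,0,0],[0,0,0]],[60,[0,0,0],[0,0,0]],[60,[0,0,0.4],[0,0,0]],[60,[0,0,0.8],[0,0,0]],[60,[0,0,1],[0,0,0]],[60,[0,0,1],[0,0,0]],[60,[0,0,1],[0,0,0]],[60,[0,0,1],[0,0,0]],[60,[0,0,0.8],[0,0,0]]])

```text
time_s: 30.43
ee_pos: [441.2, 82.2, 176.3]
ee_rot: [179.9, -0.0, 94.4]
force: [-0.1, -0.9, -0.5]
gripper_width: 60.0
gripper_force: 0.0
```

Request:
move_arm(motion=[[60,[0.1,0.4,0],[0,0,0]],[60,[0.24,0.98,0],[0,0,0]],[60,[0.24,0.98,0],[0,0,0]],[60,[0.24,0.98,0],[0,0,0]],[60,[0.24,0.98,0],[0,0,0]],[60,[0.24,0.98,0],[0,0,0]],[60,[0.24,0.98,0],[0,0,0]],[60,[0.24,0.98,0],[0,0,0]],[60,[0.24,0.98,0],[0,0,0]],[60,[0.24,0.98,0],[0,0,0]],[60,[0.24,0.98,0],[0,0,0]],[60,[0.24,0.98,0],[0,0,0]],[60,[0.24,0.98,0],[0,0,0]],[60,[0.06,0.65,0],[0,0,0]],[60,[0,0,0],[0,0,0]],[60,[0,0,0],[0,0,0]]])

```text
time_s: 31.77
ee_pos: [516.1, 402.9, 172.6]
ee_rot: [-179.9, 0.1, 94.5]
force: [-0.1, 0.1, 0.3]
gripper_width: 60.2
gripper_force: 0.0
```

Run:
```python
from m import *
t=grab_frame('top');s=grab_frame('side');st=state();print(st['ee_pos'],st['ee_rot'])
h=cv2.cvtColor(s,cv2.COLOR_BGR2HSV).astype(int);H,S,V=h[...,0],h[...,1],h[...,2]
print('side red',blob(((H<8)|(H>172))&(S>120),(255,235,282,275)))
h=cv2.cvtColor(t,cv2.COLOR_BGR2HSV).astype(int);H,S,V=h[...,0],h[...,1],h[...,2]
print('top spool',blob((S<25)&(V>200),(275,212,303,240)))
b=cv2.resize(t[160:260,130:310],None,fx=2.3,fy=2.3);a=cv2.resize(s[130:280,220:340],None,fx=3,fy=3)
c=np.zeros((450,780,3),np.uint8);c[:,:360]=a;c[:230,366:780]=b;cv2.imwrite('pics/crop10.png',c)
```

```text
[516.31523174 401.56168485 173.34985712] [-1.79916083e+02  8.13421735e-02  9.44316413e+01]
side red (array([267.92090395, 255.07909605]), array([262, 247,  12,  17, 177]))
top spool (array([287.75742574, 224.69306931]), array([280, 217,  17,  16, 202]))
```

View pics/crop10.png

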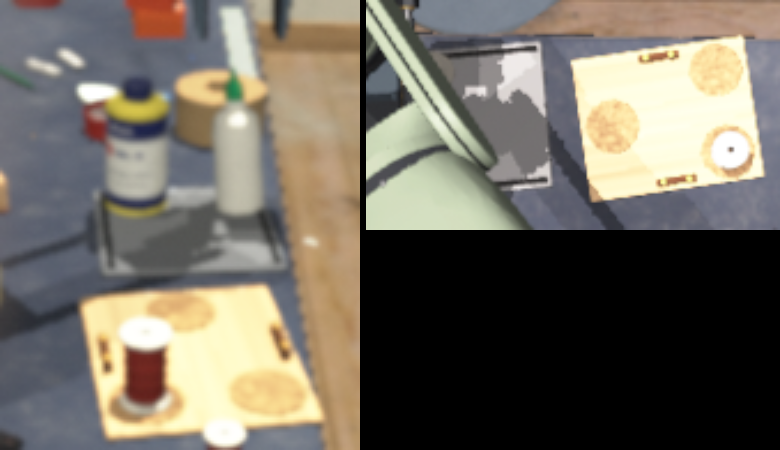

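Run:
```python
from h import *
print(proj('top',[[517,403.3,z] for z in(6,91,114,136)]),proj('side',[[517,403.3,z] for z in(6,91,114,136)]))
s=grab_frame('side')
h=cv2.cvtColor(s,cv2.COLOR_BGR2HSV).astype(int);H,S,V=h[...,0],h[...,1],h[...,2]
print(blob((H>40)&(H<90)&(S>80),(285,145,310,170)))
```

```text
[[159.13144656 193.1265631 ]
 [151.97324354 189.30033313]
 [149.86350314 188.17262665]
 [147.76908121 187.05310825]] [[296.59447256 198.3490157 ]
 [297.85897207 170.34702909]
 [298.21611779 162.43813738]
 [298.56402629 154.73380138]]
(array([297.40625, 159.15625]), array([295, 155,   6,   8,  32]))
```

Spool is back within 1 px of its first place (top 287.8,224.7), and the bottle is between the fingers. Take the bottle.

Request:
move_arm(motion=[[60,[0,0,-0.7],[0,0,0]],[60,[0,0,-0.7],[0,0,0]],[60,[0,0,-0.7],[0,0,0]],[60,[0,0,-0.7],[0,0,0]],[60,[0,0,-0.7],[0,0,0]],[60,[0,0,-0.56],[0,0,0]],[60,[0,0,0],[0,0,0]],[36,[0,0,0],[0,0,0]],[36,[0,0,0],[0,0,0]],[36,[0,0,0],[0,0,0]],[36,[0,0,0],[0,0,0]],[36,[0,0,0],[0,0,0]],[36,[0,0,0],[0,0,0]]], grip_force=15)

```text
time_s: 33.0
ee_pos: [517.4, 402.8, 74.2]
ee_rot: [179.9, -0.1, 94.4]
force: [-0.9, -0.9, 5.9]
gripper_width: 42.3
gripper_force: 15.0
```

Request:
move_arm(motion=[[36,[0,0,0.4],[0,0,0]],[36,[0,0,0.8],[0,0,0]],[36,[0,0,0.8],[0,0,0]],[36,[0,0,0.4],[0,0,0]],[36,[0,-0.4,0],[0,0,0]],[36,[0.03,-0.8,0],[0,0,0]],[36,[0.03,-0.98,0],[0,0,0]],[36,[0.03,-0.98,0],[0,0,0]],[36,[0.03,-0.98,0],[0,0,0]],[36,[0.03,-0.98,0],[0,0,0]],[36,[0.03,-0.98,0],[0,0,0]],[36,[0.03,-0.98,0],[0,0,0]],[36,[0.03,-0.98,0],[0,0,0]],[36,[0.03,-0.98,0],[0,0,0]],[36,[0.03,-0.98,0],[0,0,0]],[36,[0.03,-0.98,0],[0,0,0]],[36,[0.04,-0.75,0],[0,0,0]],[36,[0,-0.46,0],[0,0,0]],[36,[0,0,0],[0,0,0]],[36,[0,0,0],[0,0,0]]])

```text
time_s: 34.67
ee_pos: [525.6, 96.9, 132.2]
ee_rot: [-179.9, -0.0, 94.4]
force: [0.2, -0.3, -3.4]
gripper_width: 42.8
gripper_force: 14.9
```

Request:
move_arm(motion=[[36,[0,0,-0.6],[0,0,0]],[36,[0,0,-0.8],[0,0,0]],[36,[0,0,-0.5],[0,0,0]],[36,[0,0,-0.28],[0,0,0]],[36,[0,0,-0.11],[0,0,0]],[36,[0,0,0],[0,0,0]],[36,[0,0,0],[0,0,0]]])

```text
time_s: 35.25
ee_pos: [526.5, 98.1, 75.9]
ee_rot: [179.9, -0.0, 94.5]
force: [0.4, -0.2, -0.9]
gripper_width: 42.7
gripper_force: 14.9
```

Request:
move_arm(motion=[[36,[0,0,-0.03],[0,0,0]],[36,[0,0,0],[0,0,0]],[74,[0,0,0],[0,0,0]],[74,[0,0,0],[0,0,0]],[74,[0,0,0],[0,0,0]],[74,[0,0,0],[0,0,0]],[74,[0,0,0.5],[0,0,0]],[74,[0,0,0.9],[0,0,0]],[74,[0,0,0.9],[0,0,0]],[74,[0,0,0.9],[0,0,0]],[74,[0,0,0.8],[0,0,0]],[84,[0,0,0],[0,0,0]]])

```text
time_s: 36.25
ee_pos: [528.8, 97.6, 178.8]
ee_rot: [179.5, -0.0, 94.4]
force: [1.7, -0.2, -0.0]
gripper_width: 77.8
gripper_force: 0.0
```

Request:
move_arm(motion=[[84,[-0.15,0.5,0],[0,0,0]],[84,[-0.3,0.95,0],[0,0,0]],[84,[-0.3,0.95,0],[0,0,0]],[84,[-0.3,0.95,0],[0,0,0]],[84,[-0.3,0.95,0],[0,0,0]],[84,[-0.3,0.95,0],[0,0,0]],[84,[-0.3,0.95,0],[0,0,0]],[84,[-0.3,0.95,0],[0,0,0]],[84,[-0.3,0.95,0],[0,0,0]],[84,[-0.3,0.95,0],[0,0,0]],[84,[-0.3,0.95,0],[0,0,0]],[84,[-0.3,0.95,0],[0,0,0]],[84,[-0.3,0.95,0],[0,0,0]],[84,[-0.21,0.35,0],[0,0,0]],[84,[0,0,0],[0,0,0]],[84,[0,0,0],[0,0,0]]])

```text
time_s: 37.58
ee_pos: [426.1, 403.0, 173.4]
ee_rot: [-179.9, 0.1, 94.5]
force: [-0.2, -0.1, 0.3]
gripper_width: 83.7
gripper_force: 0.0
```

Run:
```python
from m import *
bot(4);print(state()['ee_pos'])
s=cv2.imread('pics/side4.png');t=cv2.imread('pics/top4.png')
b=cv2.resize(t[160:260,130:310],None,fx=2.3,fy=2.3);a=cv2.resize(s[130:280,220:340],None,fx=3,fy=3)
c=np.zeros((450,780,3),np.uint8);c[:,:360]=a;c[:230,366:780]=b;cv2.imwrite('pics/crop11.png',c)
```

```text
top green [282.4 188. ] [279 185   7   7  39]
side green [307.7 212.2] [304 205   8  13  69]
[427.01530163 402.23665615 174.08648245]
```

View pics/crop11.png

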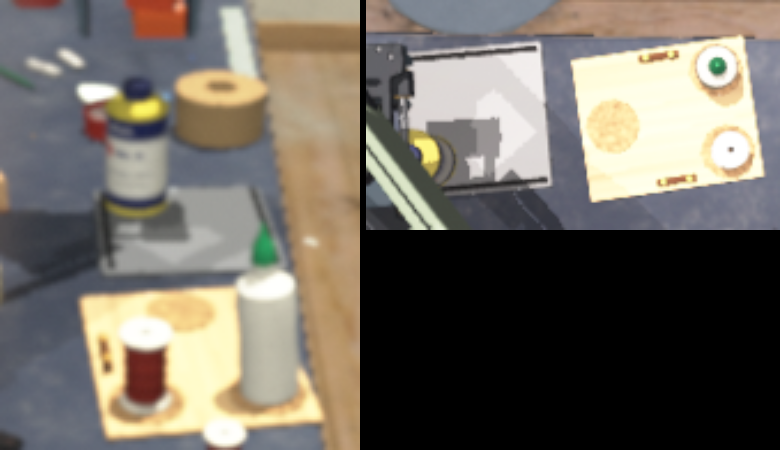

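Bottle is back at its starting pixels (top 282.4,188.0; side 307.7,212.2). Now the tin.

Request:
move_arm(motion=[[84,[0,0,-0.7],[0,0,0]],[84,[0,0,-0.7],[0,0,0]],[84,[0,0,-0.7],[0,0,0]],[84,[0,0,-0.7],[0,0,0]],[84,[0,0,-0.7],[0,0,0]],[84,[0,0,-0.62],[0,0,0]],[84,[0,0,0],[0,0,0]],[50,[0,0,0],[0,0,0]],[50,[0,0,0],[0,0,0]],[50,[0,0,0],[0,0,0]],[50,[0,0,0],[0,0,0]],[50,[0,0,0],[0,0,0]],[50,[0,0,0],[0,0,0]]], grip_force=25)

```text
time_s: 38.77
ee_pos: [427.3, 403.7, 72.8]
ee_rot: [179.9, -0.1, 94.4]
force: [-1.8, -0.9, 4.2]
gripper_width: 57.4
gripper_force: 25.0
```

Request:
move_arm(motion=[[50,[0,0,0.4],[0,0,0]],[50,[0,0,0.8],[0,0,0]],[50,[0,0,0.8],[0,0,0]],[50,[0.08,-0.36,0],[0,0,0]],[50,[0.165,-0.8,0],[0,0,0]],[50,[0.2,-0.98,0],[0,0,0]],[50,[0.2,-0.98,0],[0,0,0]],[50,[0.2,-0.98,0],[0,0,0]],[50,[0.2,-0.98,0],[0,0,0]],[50,[0.2,-0.98,0],[0,0,0]],[50,[0.2,-0.98,0],[0,0,0]],[50,[0.12,-0.6,0],[0,0,0]],[50,[0.045,-0.2,0],[0,0,0]],[50,[0,0,0],[0,0,0]],[50,[0,0,-0.7],[0,0,0]],[50,[0,0,-0.6],[0,0,0]],[50,[0,0,-0.4],[0,0,0]],[50,[0,0,-0.18],[0,0,0]],[50,[0,0,0],[0,0,0]],[50,[0,0,0],[0,0,0]]])

```text
time_s: 40.43
ee_pos: [467.5, 208.1, 74.8]
ee_rot: [180.0, -0.0, 94.5]
force: [-0.2, -0.3, -5.1]
gripper_width: 57.4
gripper_force: 25.0
```

Request:
move_arm(motion=[[50,[0,0,-0.04],[0,0,0]],[50,[0,0,0],[0,0,0]],[84,[0,0,0],[0,0,0]],[84,[0,0,0],[0,0,0]],[84,[0,0,0],[0,0,0]],[84,[0,0,0],[0,0,0]],[84,[0,0,0.4],[0,0,0]],[84,[0,0,0.9],[0,0,0]],[84,[0,0,1],[0,0,0]],[84,[0,0,1],[0,0,0]],[84,[0,0,1],[0,0,0]],[84,[0,0,0.7],[0,0,0]]])

```text
time_s: 41.43
ee_pos: [468.2, 207.7, 202.0]
ee_rot: [179.8, -0.1, 94.4]
force: [0.4, -0.2, -0.8]
gripper_width: 83.7
gripper_force: 0.0
```

Request:
move_arm(motion=[[84,[-0.4,0.8,0],[0,0,0]],[84,[-0.6,0.95,0],[0,0,0]],[84,[-0.6,0.95,0],[0,0,0]],[84,[-0.6,0.95,0],[0,0,0]],[84,[-0.6,0.95,0],[0,0,0]],[84,[-0.6,0.95,0],[0,0,0]],[84,[-0.6,0.95,0],[0,0,0]],[84,[-0.6,0.95,0],[0,0,0]],[84,[-0.6,0.95,0],[0,0,0]],[84,[-0.6,0.95,0],[0,0,0]],[84,[-0.6,0.95,0],[0,0,0]],[84,[-0.6,0.95,0],[0,0,0]],[84,[0,0,0],[0,0,0]],[84,[0,0,0],[0,0,0]],[84,[0,0,0],[0,0,0]]])

```text
time_s: 42.68
ee_pos: [292.5, 488.2, 199.1]
ee_rot: [180.0, 0.0, 94.5]
force: [0.5, -0.1, -0.5]
gripper_width: 84.2
gripper_force: 0.0
```

Run:
```python
from m import *
bot(5);print(state()['ee_pos'])
s=cv2.imread('pics/side5.png');t=cv2.imread('pics/top5.png')
h=cv2.cvtColor(t,cv2.COLOR_BGR2HSV).astype(int);H,S,V=h[...,0],h[...,1],h[...,2]
print('tin',blob((H>105)&(H<140)&(S>60)&(V<190),(222,198,246,225)),'spool',blob((S<25)&(V>200),(275,212,303,240)))
b=cv2.resize(t[160:260,210:390],None,fx=2.3,fy=2.3);a=cv2.resize(s[180:340,220:340],None,fx=3,fy=3)
c=np.zeros((480,780,3),np.uint8);c[:,:360]=a;c[:230,366:780]=b;cv2.imwrite('pics/crop12.png',c)
```

```text
top green [282.4 188. ] [279 185   7   7  39]
side green [307.8 212.4] [305 205   7  13  66]
[292.94655652 487.83373978 199.05224324]
tin (array([234.26506024, 210.61445783]), array([230, 206,  10,  10,  83])) spool (array([287.75369458, 224.69458128]), array([280, 217,  17,  16, 203]))
```

View pics/crop12.png

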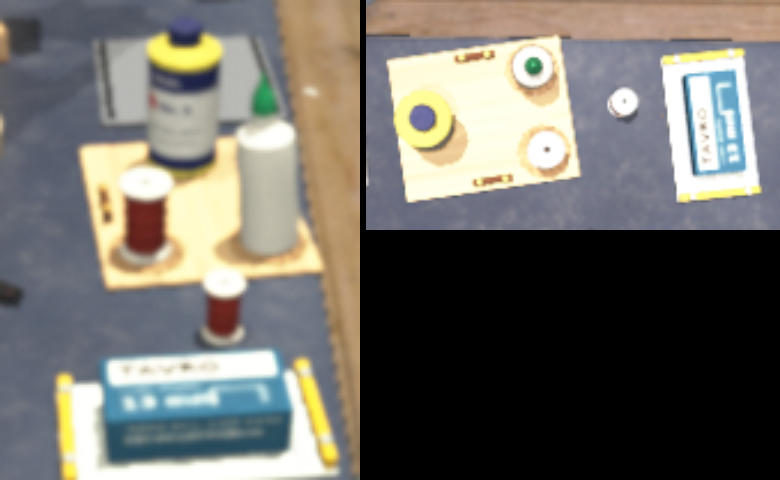

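All three stand on their own corks within about 1 px of the start, the carton is in the tray, and the arm is clear.

```bash
python3 -c "
from workcell import *
print(job_done())"
```

```text
the job is handed in; nothing more can be done
None
```

I handed the job in at about 43 s of the 144 s allowed: the carton is centred in the tray to about 1 mm and 1°, and the bottle, tin and spool stand upright on their own cork discs, each within about 1 pixel (2–3 mm) of its start; the hand-in call returned no verdict.

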